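# Ship an oil sample: swap the tube, lock the keeper, tug-test it

### The job

Move the empty white-capped tube from the blue shipping block to the free, white-ringed hole of the black rack, then take the red-capped oil sample from the rack and seat it fully home in the block. Slide the yellow keeper fully home so that its steel fork locks over the tube's collar, then prove that it holds: pull the red tube straight up by its cap with a steady 10 N or so (never as much as 18 N) for half a second, lower it back fully home and let go. Leave the green and yellow tubes, the spanner and the jar where they are.

Things in the scene. Friction and masses are not known exactly. Their poses are not given: they have to be found in the camera images.
- red_tube: The oil sample to ship, at first in one of the rack's holes: sealed tube, 130 mm long, 90 g, origin at its lower end, z up. Heights: grey body 30 mm across with tapered foot, 0-64 mm; collar 42 mm across, 64-70; neck 25 mm across, 70-92; red cap 34 mm across, 92-130 (grip here). Fully home, the collar lies on the top face, the lower end 64 mm below it
- white_tube: The empty tube, at first in the blue block's hole: sealed tube, 130 mm long, 90 g, origin at its lower end, z up. Heights: grey body 30 mm across with tapered foot, 0-64 mm; collar 42 mm across, 64-70; neck 25 mm across, 70-92; white cap 34 mm across, 92-130 (grip here). Fully home, the collar lies on the top face, the lower end 64 mm below it
- green_tube: Another sample, to be left in its rack hole: sealed tube, 130 mm long, 90 g, origin at its lower end, z up. Heights: grey body 30 mm across with tapered foot, 0-64 mm; collar 42 mm across, 64-70; neck 25 mm across, 70-92; green cap 34 mm across, 92-130 (grip here). Fully home, the collar lies on the top face, the lower end 64 mm below it
- yellow_tube: Another sample, to be left in its rack hole: sealed tube, 130 mm long, 90 g, origin at its lower end, z up. Heights: grey body 30 mm across with tapered foot, 0-64 mm; collar 42 mm across, 64-70; neck 25 mm across, 70-92; yellow cap 34 mm across, 92-130 (grip here). Fully home, the collar lies on the top face, the lower end 64 mm below it
- rack: Fixed black rack, 76 x 262 x 70 mm, origin at the centre of its underside, on the bench. Four 33 mm through holes in a row along its own y (at -93, -31, 31, 93 mm); three hold tubes, one is free; which is which varies. Collars rest on its top face, 70 mm above the bench
- white_ring: Flat white ring painted on the rack's top face around the free hole (inside 46 mm, outside 56 mm across). Origin at the centre of the hole's mouth, 70 mm above the bench, z up: where the white tube goes
- block: Fixed blue plastic shipping block, 200 x 100 x 70 mm, origin at the centre of its underside, on the bench. Its one hole is at x = +45 mm, y = 0 in its frame; the yellow keeper on top slides along its +x towards the hole, between two aluminium rails 4 mm high
- block_hole0 (a point): Centre of the mouth of the blue block's hole (33 mm in diameter, through), on the top face 70 mm above the bench; its axes are the block's
- keeper (a joint): Travel of the yellow keeper along the block's +x, towards the hole, in m: 0 to 0.012 at the start (open, fork clear of the tube), 0.060 fully home at its stop, the fork then around the neck of a seated tube, above its collar. Sliding takes about 1.5 N; it stays where it is left
- keeper_grip (a point): Grip point in the keeper's upright yellow tab (34 mm along the block's x, 14 mm thick along its y, 50 mm tall; top 128 mm above the bench), 15 mm below its top, 113 mm above the bench. Fully home it is 53 mm short of the hole's centre. Grip the tab across its thickness from above
- fork: Steel fork on the keeper, 6 mm thick, two prongs 32 mm apart, open towards the hole; tips 73 mm ahead (block +x) of its origin, which lies below the tab at mid thickness. Underside 9.5 mm above the block, 3.5 mm clear over a seated collar. Sprung: it lifts up to 22 mm at 1 N per mm, so a locked tube pulled up 3.5 mm meets it, 13.5 mm gives 10 N; it springs back
- spanner: Steel spanner lying on the bench beside the work, a bystander
- grease_jar: Closed jar, 72 mm in diameter and 75 mm high, on the bench beside the work, a bystander

How it is judged:
By the outcome, as a careful person would: the job done as asked, in the order asked, and still so for the second after the job is handed in, with the robot touching nothing.
It also fails if it takes over 72 s, if anything falls off the work surface, if the arm or the gripper's body presses on something with over 40 N, if the wrist force passes 120 N, or if a joint passes its speed limit or range.

### The arm

A 6-joint arm with a two-finger parallel gripper is mounted at the origin on the work surface. World frame = base frame: x ahead of the robot, y to its left, z up, the work surface at z = 0. Lengths are in m, angles in rad, forces in N, time in s.
With the tool pointing down it reaches from about 0.25 to 0.775 m from the base axis. Payload 8.9 kg.
Tool frame: the origin (TCP) lies midway between the tips of the shut fingers; the grasp point (between the pads) lies 19 mm behind it; z points along the fingers, y is the line along which they close (so a half turn about z gives the same grasp; the last joint's range is limited). The gripper opens to 85 mm and grips with 20 to 120 N. Pads are 22 mm wide; open, the fingers measure 114 mm over their backs; the gripper's body (76 mm by 85 mm) begins 54 mm behind the grasp point. The pads swing forward as they close: fully open they stand 13 mm farther back than shut.
Start: joints at [-1.305, 0.291, -0.153, 1.127, 0, 1.431], TCP at [0.207, -0.483, 0.231] pointing down, gripper open.
Joint ranges: [-2.52, 2.52], [-0.91, 1.74], [-1.3, 1.37], [-1.96, 2.02], [-1.52, 1.47], [-3.14, 3.14]. Speed limits (rad/s): [2.22, 2.22, 2.79, 3.14, 3.14, 3.14].

### API

Orientations are given as a rotation vector (axis times angle).
In Python, from plant import arm, vision, hand_in gives the robot as it stands (arm), with the cameras (vision) and the job as plain functions.
- The arm moves only by the tool jog_arm, called after "Request:" as name(argument=value, ...) on one line, values as JSON. Schema: {"type":"object","properties":{"offsets":{"type":"object","properties":{"dx":{"type":"array","items":{"type":"number"},"minItems":1,"maxItems":12},"dy":{"type":"array","items":{"type":"number"},"minItems":1,"maxItems":12},"dz":{"type":"array","items":{"type":"number"},"minItems":1,"maxItems":12},"wx":{"type":"array","items":{"type":"number"},"minItems":1,"maxItems":12},"wy":{"type":"array","items":{"type":"number"},"minItems":1,"maxItems":12},"wz":{"type":"array","items":{"type":"number"},"minItems":1,"maxItems":12},"finger_gap":{"type":"array","items":{"type":"number"},"minItems":1,"maxItems":12}},"additionalProperties":false,"required":["dx","dy","dz","wx","wy","wz","finger_gap"]},"clamp_n":{"type":"number"},"only":{"type":"string"},"quiet":{"type":"boolean"},"lines":{"type":"string"}},"required":["offsets"],"additionalProperties":false}. offsets is an object with one list for each field, all of the same length, 1 to 12, a row being the entries at one place: dx, dy, dz (the shift in normalised numbers (1 is 0.6 m)), wx, wy, wz (a rotation vector in a scale on which 1.0 is 180 degrees), finger_gap (the opening from 0.0 (shut) to 1.0 (fully open)); each row is the pose to reach, as a shift and turn from the pose commanded when the call began, along the tool's axes at that moment; what a row does not reach only later rows make up. A row lasts 1/12 s, in which the tool goes at most 0.0417 m and 0.125 rad, less where a joint would pass 70% of its speed; a pose out of reach is approached as far as the arm can. The fingers move at their own pace and stop on an object; clamp_n is the grip in N (left out, the last holds). Time passes only in rows, so rows that do not move let the fingers close. The tool returns the time, the measured TCP pose, the force, the opening and the grip force at its end. only (a regular expression) keeps the lines of the reply that match it, lines (a string "A,B") keeps lines A to B, and quiet returns only ok. A shift or turn number past 1, either way, is cut back to 1. Input that does not fit is refused with a message, and nothing moves.
- arm.state(): the state, without advancing time (a new reading comes with each control period).
- vision.grab_frame(name): name is "side" or "top" or "wrist"; returns (picture, depth): 384x512x3 uint8, red, green, blue; 384x512 float32, m along the optical axis (not along the pixel's ray), 0 where there is no reading.
- vision.camera_params(name): a dict with "camera_matrix" (3x3 intrinsics, pixels), "rvec" (rotation vector, rad) and "tvec" (3), from world to camera coordinates, as OpenCV has them. Camera axes: x right, y down, z forward; pixel columns grow to the right and rows downward; lengths in m; the calibration is good to about 2 mm. A picture is of the moment at which its call begins: read the wrist's pose just before it. camera_params takes no time and is no camera call; for the wrist camera it gives the pose at the moment of the call.
- hand_in(): hands the job in; it is judged then, once.
The state is a dict: "clock": time; "joints": joint angles; "qd": joint speeds; "tau": joint torques, N m; "eef_pos": TCP position; "tool_rot": TCP orientation; "contact_force": force on the tool from outside, world axes, zero at the start; "torque": the same for the moment, N m; "gripper_width": opening from 0.0 (shut) to 1.0 (fully open); "finger_force": force on a finger pad.
Only numpy, scipy, OpenCV 4.12 (cv2) and the standard library are available. Lean on these libraries where they do the work, as an engineer would, in place of code of your own. Each camera call takes 0.05 s, during which the arm holds its last target. There are 200 camera calls.

## Working session

There is one attempt and no reset: what is moved stays moved. The work goes in short steps, Python scripts to look and compute and a tool call to move; the robot and the scene stay as the last step left them, time stands still between calls to the robot, and variables do not carry over. Pictures are saved under pics/ and viewed, at most 10 in all, crops included, and the job is handed in when it is done.

```bash
ls; mkdir -p pics
```

Run:
```python
from plant import arm, vision, hand_in
import cv2,numpy as np
s=arm.state();print(s)
ims=[]
for n in("top","side"):
    p,d=vision.grab_frame(n);np.savez(f"pics/{n}0.npz",p=p,d=d)
    c=vision.camera_params(n);R=cv2.Rodrigues(np.array(c["rvec"]))[0];print(n,c["camera_matrix"],-R.T@np.array(c["tvec"]).ravel(),R[2])
    cv2.imwrite(f"pics/{n}0.png",p[:,:,::-1])
```

```text
pics
plant.py
{'clock': 0.0, 'joints': array([-1.30526405e+00,  2.91265851e-01, -1.54139886e-01,  1.12668950e+00,
       -2.94180581e-05,  1.43148705e+00]), 'qd': array([-0.00050814,  0.00054165,  0.00021505,  0.00116402, -0.00055912,
        0.00065524]), 'tau': array([ 2.25382173e-03, -5.37141931e+01,  3.31371725e+01,  1.57436030e-02,
        2.24153114e-04, -3.31917640e-06]), 'eef_pos': array([ 0.20665639, -0.48213479,  0.23073474]), 'tool_rot': array([-3.07618199e+00, -6.31329552e-01,  1.74728419e-04]), 'contact_force': array([0.2907446 , 1.03073786, 0.66000182]), 'torque': array([ 0.00088923, -0.02946915,  0.00983027]), 'finger_force': 0.0, 'gripper_width': 1.004400934473025}
top [[489.63125898   0.         253.52783634]
 [  0.         489.63125898 193.86747791]
 [  0.           0.           1.        ]] [2.88262587e-01 4.80253309e-04 1.58527520e+00] [ 0.17429691 -0.00584075 -0.98467582]
side [[419.17349195   0.         259.93842897]
 [  0.         419.17349195 194.40198348]
 [  0.           0.           1.        ]] [0.3498476  0.6837376  0.95923075] [ 0.14426101 -0.6103186  -0.77890947]
```

View pics/top0.png

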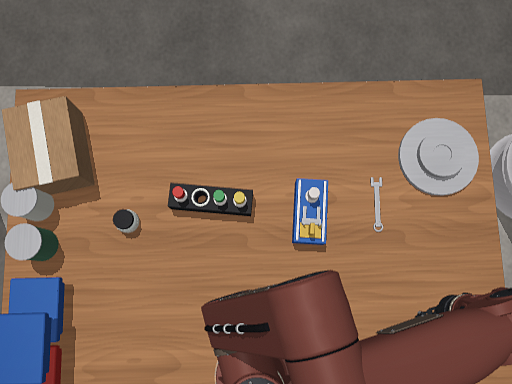

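View pics/side0.png

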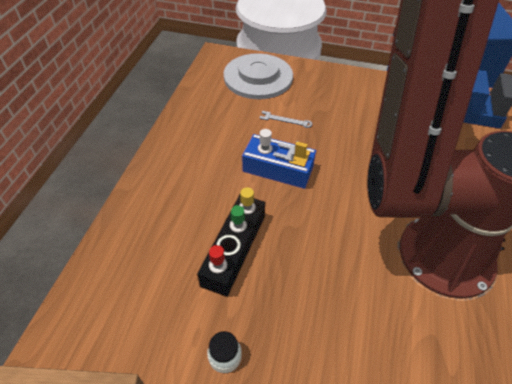

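The top view shows red cap (178,192), white ring (200,198), green (219,198), yellow (239,199), white cap (313,194) and keeper tab (311,229). The side view shows red (217,256), ring (229,244), white cap (265,136) and tab (301,150).

Create h.py:
```python
import cv2,numpy as np
from plant import arm, vision, hand_in
from scipy.spatial.transform import Rotation as Ro
def cam(n):
    c=vision.camera_params(n);K=np.array(c["camera_matrix"]);R=cv2.Rodrigues(np.array(c["rvec"],float))[0];t=np.array(c["tvec"]).ravel()
    return K,R,t
def ray(c,uv):
    K,R,t=c; uv=np.atleast_2d(np.array(uv,float)); d=np.c_[uv,np.ones(len(uv))]@np.linalg.inv(K).T@R
    return -R.T@t,d
def plane(c,uv,z):
    o,d=ray(c,uv);return o+d*((z-o[2])/d[:,2])[:,None]
def cloud(c,d,m):
    v,u=np.nonzero(m&(d>0));o,r=ray(c,np.c_[u,v]);return o+r*d[v,u][:,None]
def tri(ca,ua,cb,ub):
    a,da=ray(ca,ua);b,db=ray(cb,ub);da,db=da[0],db[0]
    s=np.linalg.lstsq(np.c_[da,-db],b-a,rcond=None)[0];p,q=a+s[0]*da,b+s[1]*db
    return (p+q)/2,np.linalg.norm(p-q)
def hsv(p):return cv2.cvtColor(p,cv2.COLOR_RGB2HSV)
def mask(p,col):
    H=hsv(p);h,s,v=[H[:,:,i].astype(int) for i in range(3)]
    return {"red":((h<8)|(h>172))&(s>170)&(v>110),"green":(h>50)&(h<85)&(s>120)&(v>60),"yellow":(h>19)&(h<32)&(s>170)&(v>120),
    "blue":(h>105)&(h<130)&(s>150)&(v>60),"white":(s<40)&(v>170),"black":(v<45)}[col]
def blob(m,seed,r=25):
    "component nearest the seed"
    m=m.astype(np.uint8).copy();n,l,st,ce=cv2.connectedComponentsWithStats(m,connectivity=8)
    ok=[i for i in range(1,n) if st[i,4]>12 and np.hypot(*(ce[i]-seed))<r]
    i=min(ok,key=lambda i:np.hypot(*(ce[i]-seed)));return l==i,ce[i]
def totool(dw,s=None):
    s=s or arm.state();return Ro.from_rotvec(s["tool_rot"]).inv().apply(dw)
```

Run:
```python
from h import *
np.set_printoptions(precision=4,suppress=True)
D={n:np.load(f"pics/{n}0.npz") for n in("top","side")};C={n:cam(n) for n in D}
S={"red":[(178,191),(217,256)],"green":[(219,197),(238,214)],"yellow":[(239,198),(247,195)],"white":[(313,193),(265,135)],"tab":[(311,229),(301,150)],"ring":[(200,198),(229,244)]}
for k,(a,b) in S.items():
    ce=[]
    for n,sd in(("top",a),("side",b)):
        p,d=D[n]["p"],D[n]["d"];m,c=blob(mask(p,{"tab":"yellow","ring":"white"}.get(k,k)),sd,14)
        P=cloud(C[n],d,m);zt=np.percentile(P[:,2],95);T=P[P[:,2]>zt-.006]
        e=c
        if k!="ring":  # pixel centroid of the upper face
            v,u=np.nonzero(m&(d>0));w=P[:,2]>zt-.006;e=np.array([u[w].mean(),v[w].mean()])
        ce.append(e);print(k,n,m.sum(),c,"ztop",zt,"top mean",T.mean(0),(T.max(0)+T.min(0))/2)
    print("   tri",*tri(C["top"],ce[0],C["side"],ce[1]))
for col,sd in(("blue",(311,212)),("black",(211,198))):
    p,d=D["top"]["p"],D["top"]["d"];m=mask(p,col)
    m,c=blob(m,sd,20);P=cloud(C["top"],d,m);T=P[abs(P[:,2]-.07)<.008]
    r=cv2.minAreaRect((T[:,:2]*1000).astype(np.float32));print(col,len(T),np.median(T[:,2]),r)
```

```text
Traceback (most recent call last):
  File "h.py", line 27, in blob
    i=min(ok,key=lambda i:np.hypot(*(ce[i]-seed)));return l==i,ce[i]
ValueError: min() iterable argument is empty
```

Create m.py:
```python
from h import *
np.set_printoptions(precision=4,suppress=True)
D={n:np.load(f"pics/{n}0.npz") for n in("top","side")};C={n:cam(n) for n in D}
S={"red":[(178,191),(217,256)],"green":[(219,197),(238,214)],"yellow":[(239,198),(247,195)],"white":[(313,193),(265,135)],"tab":[(311,229),(301,150)],"ring":[(200,198),(229,244)]}
for k,(a,b) in S.items():
  try:
    ce=[]
    for n,sd in(("top",a),("side",b)):
        p,d=D[n]["p"],D[n]["d"];m,c=blob(mask(p,{"tab":"yellow","ring":"white"}.get(k,k)),sd,14)
        P=cloud(C[n],d,m);zt=np.percentile(P[:,2],95);w=P[:,2]>zt-.006;T=P[w]
        v,u=np.nonzero(m&(d>0));e=c if k=="ring" else np.array([u[w].mean(),v[w].mean()])
        ce.append(e);print(k,n,m.sum(),c,"ztop",zt,"top mean",T.mean(0),(T.max(0)+T.min(0))/2)
    print("   tri",*tri(C["top"],ce[0],C["side"],ce[1]))
  except ValueError: print(k,n,"fail",hsv(p)[sd[1]-4:sd[1]+5:4,sd[0]-4:sd[0]+5:4].tolist())
for col,sd in(("blue",(311,212)),("black",(211,198))):
    p,d=D["top"]["p"],D["top"]["d"]
    m=mask(p,col);m,c=blob(m,sd,20);P=cloud(C["top"],d,m);T=P[abs(P[:,2]-.07)<.008]
    print(col,len(T),np.median(T[:,2]),cv2.minAreaRect((T[:,:2]*1000).astype(np.float32)))
```

```bash
sed -i 's/(s>170)&(v>110)/(s>130)\&(v>90)/' h.py; python3 m.py
```

```text
red top 110 [177.3909 191.5909] ztop 0.14009996765157492 top mean [0.5587 0.2212 0.137 ] [0.5593 0.2216 0.138 ]
red side 250 [216.164 254.332] ztop 0.13750388791497273 top mean [0.5583 0.2256 0.1353] [0.5581 0.2247 0.1361]
   tri [0.5599 0.2224 0.1294] 0.0003254061249018302
green top 15 [219.  199.6] ztop 0.13584079550681294 top mean [0.5318 0.0953 0.1334] [0.5337 0.0961 0.1348]
green side 191 [237.0524 214.3717] ztop 0.13788119587216904 top mean [0.5439 0.104  0.1357] [0.5432 0.1032 0.1354]
   tri [0.5398 0.0965 0.1246] 0.013000222447010277
yellow top fail [[[25, 133, 235], [24, 132, 214], [24, 140, 224]], [[25, 136, 218], [24, 132, 213], [25, 135, 223]], [[15, 19, 187], [24, 150, 170], [23, 102, 113]]]
white top 97 [313.9897 192.0619] ztop 0.1405955304306376 top mean [ 0.5454 -0.1893  0.1377] [ 0.5458 -0.1897  0.139 ]
white side 68 [264.9559 132.8382] ztop 0.1391928243897552 top mean [ 0.5456 -0.184   0.1357] [ 0.5446 -0.1855  0.1366]
   tri [ 0.5469 -0.1904  0.1297] 0.00011053143965723652
tab top fail [[[22, 169, 198], [22, 147, 226], [21, 158, 187]], [[22, 147, 217], [22, 146, 222], [22, 148, 212]], [[22, 147, 219], [22, 156, 183], [22, 146, 216]]]
ring top 91 [200.3077 196.6813] ztop 0.07682655094478164 top mean [0.547  0.1579 0.0739] [0.5517 0.158  0.0753]
ring side 108 [229.8426 243.6204] ztop 0.07328974557168023 top mean [0.5479 0.1588 0.0706] [0.551  0.1628 0.0711]
   tri [0.5497 0.1586 0.0701] 0.004011368393505596
blue 320 0.06961018700234134 ((499.0479736328125, -185.31683349609375), (100.54463958740234, 195.7564697265625), 84.99183654785156)
black 188 0.070446702242691 ((526.7929077148438, 126.20579528808594), (249.4572296142578, 32.867889404296875), 83.531494140625)
```

The rows are not in the units I measure in: shifts go in shares of 0.6 m and turns go in shares of 180 degrees. I convert before sending: 0.41 m / 0.6 = 0.6833, -0.05 m / 0.6 = -0.0833, 0.49 rad / 3.1416 = 0.156.

Request:
jog_arm(offsets={"dx": [0.06,0.12,0.18,0.24,0.3,0.36,0.42,0.48,0.54,0.6,0.66,0.6833],"dy": [-0.0183,-0.0367,-0.0567,-0.075,-0.095,-0.1133,-0.1333,-0.1517,-0.1717,-0.19,-0.21,-0.2167],"dz": [-0.0083,-0.0167,-0.025,-0.0333,-0.0417,-0.05,-0.0583,-0.0667,-0.075,-0.0833,-0.0833,-0.0833],"wx": [0,0,0,0,0,0,0,0,0,0,0,0],"wy": [0,0,0,0,0,0,0,0,0,0,0,0],"wz": [0.0127,0.0286,0.0446,0.0605,0.0764,0.0923,0.1082,0.1241,0.1401,0.156,0.156,0.156],"finger_gap": [1,1,1,1,1,1,1,1,1,1,1,1]}, clamp_n=40)

```text
clock: 1.1
eef_pos: [0.5351, -0.1983, 0.2811]
tool_rot: [-3.138, 0.129, -0.001]
contact_force: [0.8, 0.0, -0.9]
gripper_width: 1.005
finger_force: 0.0
```

Run:
```python
from h import *
import time
np.set_printoptions(precision=4,suppress=True)
s=arm.state();print(s["clock"],s["eef_pos"],s["tool_rot"],s["joints"])
c=cam("wrist");p,d=vision.grab_frame("wrist");np.savez("pics/w1.npz",p=p,d=d,K=c[0],R=c[1],t=c[2]);cv2.imwrite("pics/w1.png",p[:,:,::-1])
print(c[0],-c[1].T@c[2],c[1][2],c[1][0])
```

```text
1.1 [ 0.5351 -0.1983  0.2811] [-3.1379  0.1295 -0.0011] [-0.4838  0.3589  0.0745  1.2862  0.0013  2.7403]
[[333.9448   0.     256.6622]
 [  0.     333.9448 192.0846]
 [  0.       0.       1.    ]] [ 0.6109 -0.2049  0.4244] [-0.2964  0.0265 -0.9547] [-0.0833 -0.9965 -0.0018]
```

View pics/w1.png

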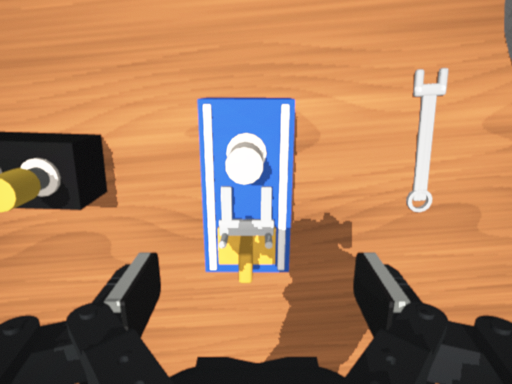

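The wrist view shows the white cap top at about (246,166), the tab at (246,265), the fork prongs near (226..266,205), and the block between columns 198 and 295.

Add to h.py:
```python
def snap(f):
    c=cam("wrist");p,d=vision.grab_frame("wrist");np.savez(f"pics/{f}.npz",p=p,d=d,K=c[0],R=c[1],t=c[2]);cv2.imwrite(f"pics/{f}.png",p[:,:,::-1])
def load(f):
    q=np.load(f"pics/{f}.npz");return q["p"],q["d"],(q["K"],q["R"],q["t"])
def zmap(c,d):
    h,w=d.shape;v,u=np.mgrid[:h,:w];o,r=ray(c,np.c_[u.ravel(),v.ravel()]);Z=(o+r*d.reshape(-1,1));Z=Z.reshape(h,w,3);Z[d<=0]=-1;return Z
def captop(f,xy,zlo=.125,r=.035):
    "pixel centre of the top disc near world xy, by contour ellipse; z median"
    p,d,c=load(f);Z=zmap(c,d);near=np.hypot(Z[...,0]-xy[0],Z[...,1]-xy[1])<r
    zt=np.percentile(Z[...,2][near&(Z[...,2]>zlo)],60)
    m=(near&(abs(Z[...,2]-zt)<.006)).astype(np.uint8)
    k=max(cv2.findContours(m,cv2.RETR_EXTERNAL,cv2.CHAIN_APPROX_NONE)[0],key=cv2.contourArea)
    e=cv2.fitEllipse(k);return np.array(e[0]),e[1],zt,c
```

Run:
```python
from h import *
np.set_printoptions(precision=4,suppress=True)
p,d,c=load("w1");Z=zmap(c,d)
uv,ax,zt,_=captop("w1",(.545,-.189));print("cap",uv,ax,zt,plane(c,uv,.136),plane(c,uv,zt))
m=mask(p,"blue");m,_=blob(m,(248,185),40);m=m|((mask(p,"white"))&(abs(Z[...,2]-.073)<.01)&(abs(Z[...,0]-.5)<.1))
T=Z[m&(abs(Z[...,2]-.07)<.008)];print("blk z",np.median(T[:,2]))
k=max(cv2.findContours((m&(abs(Z[...,2]-.07)<.01)).astype(np.uint8),cv2.RETR_EXTERNAL,cv2.CHAIN_APPROX_NONE)[0],key=cv2.contourArea)
W=plane(c,k[:,0,:],.07);print("block",cv2.minAreaRect((W[:,:2]*1000).astype(np.float32)))
# tab top
t=(Z[...,2]>.118)&(abs(Z[...,0]-.445)<.04)&(abs(Z[...,1]+.18)<.03);T=Z[t];zt=np.median(T[:,2]);print("tab",t.sum(),zt)
k=max(cv2.findContours(t.astype(np.uint8),cv2.RETR_EXTERNAL,cv2.CHAIN_APPROX_NONE)[0],key=cv2.contourArea)
print(k[:,0].min(0),k[:,0].max(0),cv2.minAreaRect((plane(c,k[:,0],.128)[:,:2]*1000).astype(np.float32)))
```

```text
cap [255.8357 371.3359] (27.37056541442871, 194.8296356201172) 0.3605061804354821 [[ 0.3182 -0.179   0.136 ]] [[ 0.5461 -0.1991  0.3605]]
blk z 0.07113101552866463
block ((502.697509765625, -184.0060272216797), (98.64374542236328, 197.8784637451172), 85.05239868164062)
tab 449 0.12795496452759747
[238 249] [251 282] ((443.0760192871094, -178.04603576660156), (13.11357593536377, 37.062198638916016), 84.93441009521484)
```

In the tool's units: 0.08 m / 0.6 = 0.1333, 0.07 m / 0.6 = 0.1167.

```bash
sed -i 's/near&(Z\[...,2\]>zlo)\]/near\&(Z[...,2]>zlo)\&(Z[...,2]<.165)]/' h.py
```

Request:
jog_arm(offsets={"dx": [0.0083,0.0183,0.0183,0.0183,0.0183],"dy": [-0.0083,-0.0183,-0.0183,-0.0183,-0.0183],"dz": [0.0583,0.1167,0.1333,0.1333,0.1333],"wx": [0,0,0,0,0],"wy": [0,0,0,0,0],"wz": [0,0,0,0,0],"finger_gap": [1,1,1,1,1]})

```text
clock: 1.57
eef_pos: [0.5437, -0.1922, 0.2018]
tool_rot: [-3.139, 0.134, 0.002]
contact_force: [0.3, 0.4, 0.7]
gripper_width: 1.003
finger_force: 0.0
```

Run:
```python
from h import *
np.set_printoptions(precision=4,suppress=True)
snap("w2");r=[]
for f in("w1","w2"):
    uv,ax,zt,c=captop(f,(.546,-.189));print(f,uv,ax,zt,plane(c,uv,.136));r+=[c,uv]
print("tri",tri(*r))
s=arm.state();print(s["eef_pos"],s["tool_rot"])
```

```text
w1 [243.7668 165.1543] (36.68712615966797, 37.038787841796875) 0.13672504511942069 [[ 0.5471 -0.1876  0.136 ]]
w2 [249.501  202.8898] (48.18687057495117, 49.482810974121094) 0.1365947989768236 [[ 0.5474 -0.1876  0.136 ]]
tri (array([ 0.5466, -0.1875,  0.1337]), np.float64(3.435712187386688e-05))
[ 0.5445 -0.1926  0.2029] [ 3.1379 -0.1348  0.0019]
```

In the tool's units: 0.105 m / 0.6 = 0.175, 0.095 m / 0.6 = 0.1583.

Request:
jog_arm(offsets={"dx": [0.0033,0.0033,0.0033,0.0033,0.0033,0.0033,0.0033],"dy": [-0.0083,-0.0083,-0.0083,-0.0083,-0.0083,-0.0083,-0.0083],"dz": [0.05,0.1083,0.1583,0.175,0.175,0.175,0.175],"wx": [0,0,0,0,0,0,0],"wy": [0,0,0,0,0,0,0],"wz": [0,0,0,0,0,0,0],"finger_gap": [1,1,1,1,1,1,1]})

```text
clock: 2.2
eef_pos: [0.5483, -0.1878, 0.0988]
tool_rot: [3.137, -0.134, 0.005]
contact_force: [-0.3, 0.4, 0.3]
gripper_width: 0.999
finger_force: 0.0
```

Request:
jog_arm(offsets={"dx": [0,0,0,0,0,0],"dy": [0,0,0,0,0,0],"dz": [0,0,0,0,0,0],"wx": [0,0,0,0,0,0],"wy": [0,0,0,0,0,0],"wz": [0,0,0,0,0,0],"finger_gap": [0,0,0,0,0,0]}, clamp_n=45)

```text
clock: 2.7
eef_pos: [0.547, -0.1869, 0.0968]
tool_rot: [3.138, -0.134, 0.001]
contact_force: [-1.0, -0.3, 5.5]
gripper_width: 0.384
finger_force: 44.2
```

Request:
jog_arm(offsets={"dx": [0,0,0,0,0,0,0,0,0],"dy": [0,0,0,0,0,0,0,0,0],"dz": [-0.0167,-0.0417,-0.075,-0.125,-0.1833,-0.25,-0.2667,-0.2667,-0.2667],"wx": [0,0,0,0,0,0,0,0,0],"wy": [0,0,0,0,0,0,0,0,0],"wz": [0,0,0,0,0,0,0,0,0],"finger_gap": [0,0,0,0,0,0,0,0,0]})

```text
clock: 3.45
eef_pos: [0.5468, -0.1868, 0.2566]
tool_rot: [3.138, -0.134, 0.001]
contact_force: [-0.7, -0.2, -1.2]
gripper_width: 0.389
finger_force: 44.8
```

In the tool's units: -0.266 m / 0.6 = -0.4433, -0.002 m / 0.6 = -0.0033, -1.44 rad / 3.1416 = -0.4584.

Request:
jog_arm(offsets={"dx": [-0.0033,-0.0067,-0.01,-0.0133,-0.0167,-0.02,-0.0233,-0.0267,-0.03,-0.0333,-0.0367,-0.0417],"dy": [-0.0367,-0.0733,-0.11,-0.1467,-0.1833,-0.22,-0.2567,-0.2933,-0.33,-0.3667,-0.4033,-0.4433],"dz": [0,0,0,0,0,0,0,0,0,0,0,0],"wx": [0,0,0,0,0,0,0,0,0,0,0,0],"wy": [0,0,0,0,0,0,0,0,0,0,0,0],"wz": [-0.0382,-0.0764,-0.1146,-0.1528,-0.191,-0.2292,-0.2674,-0.3056,-0.3438,-0.382,-0.4202,-0.4584],"finger_gap": [0,0,0,0,0,0,0,0,0,0,0,0]})

```text
clock: 4.45
eef_pos: [0.5433, 0.0813, 0.2543]
tool_rot: [-2.441, -1.975, 0.004]
contact_force: [0.5, -0.1, -0.1]
gripper_width: 0.388
finger_force: 44.9
```

Request:
jog_arm(offsets={"dx": [0,0,0],"dy": [0,0,0],"dz": [0,0,0],"wx": [0,0,0],"wy": [0,0,0],"wz": [-0.0271,-0.0271,-0.0271],"finger_gap": [0,0,0]})

```text
clock: 4.7
eef_pos: [0.5436, 0.0804, 0.2548]
tool_rot: [-2.363, -2.067, 0.003]
contact_force: [-0.4, 0.3, -1.2]
gripper_width: 0.385
finger_force: 44.9
```

Run:
```python
from h import *
snap("w3")
```

```text
(no output)
```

View pics/w3.png

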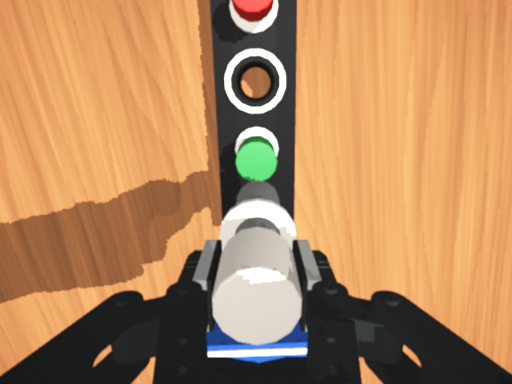

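The ring is at about (255,82) with the free hole inside it, green at (257,158), and the red cap at the upper edge. The held tube hangs straight.

Run:
```python
from h import *
np.set_printoptions(precision=4,suppress=True)
p,d,c=load("w3");Z=zmap(c,d);m,ce=blob(mask(p,"white"),(255,82),15)
k=max(cv2.findContours(m.astype(np.uint8),cv2.RETR_EXTERNAL,cv2.CHAIN_APPROX_NONE)[0],key=cv2.contourArea)
e=cv2.fitEllipse(k);W=plane(c,e[0],.07)[0];print(e,W,"z depth",np.median(Z[m][:,2]))
q=np.load("pics/top0.npz");mt,ct=blob(mask(q["p"],"white"),(200,198),14);print(tri(cam("top"),ct,c,e[0]))
g,ax,zt,_=captop("w3",(.54,.0965),r=.03);print("green",plane(c,g,.136),ax,zt)
s=arm.state();print(s["eef_pos"],s["tool_rot"]);dw=W-s["eef_pos"];dw[2]=0;print("to ring in tool",totool(dw))
```

```text
((254.73687744140625, 80.55870819091797), (61.459022521972656, 65.04962158203125), 0.25263166427612305) [0.5524 0.1625 0.07  ] z depth 0.07153622483803615
(array([0.553 , 0.1613, 0.0585]), np.float64(0.0030610638622707324))
green [[0.5452 0.1007 0.136 ]] (40.409080505371094, 40.85491180419922) 0.13675903935111156
[0.5439 0.08   0.2551] [-2.3647 -2.0664  0.0027]
to ring in tool [ 0.0829 -0.0026 -0.    ]
```

In the tool's units: 0.083 m / 0.6 = 0.1383, -0.0026 m / 0.6 = -0.0043.

Request:
jog_arm(offsets={"dx": [0.05,0.1,0.13,0.1383,0.1383,0.1383,0.1383],"dy": [-0.0017,-0.0033,-0.0043,-0.0043,-0.0043,-0.0043,-0.0043],"dz": [0,0,0,0,0,0,0],"wx": [0,0,0,0,0,0,0],"wy": [0,0,0,0,0,0,0],"wz": [0,0,0,0,0,0,0],"finger_gap": [0,0,0,0,0,0,0]})

```text
clock: 5.33
eef_pos: [0.5527, 0.1618, 0.2561]
tool_rot: [2.364, 2.069, -0.001]
contact_force: [0.9, -0.3, -0.2]
gripper_width: 0.391
finger_force: 44.9
```

Run:
```python
from h import *
s=arm.state();print(s["eef_pos"]);print(totool(np.array([.5524,.1625,s["eef_pos"][2]])-s["eef_pos"]))
snap("w4")
p,d,c=load("w4");p2,d2=vision.grab_frame("side");cv2.imwrite("pics/s4.png",cv2.resize(p2[150:320,130:350,::-1],None,fx=3,fy=3))
```

```text
[0.55268192 0.16175249 0.25610245]
[ 7.03523045e-04 -3.78554597e-04 -2.06232767e-07]
```

View pics/w4.png

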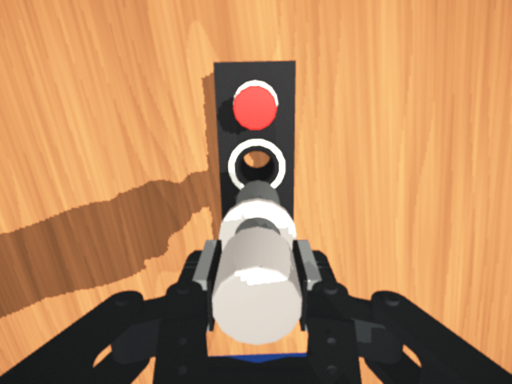

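The red cap is at (255,107) and the ring at (257,168). The tube's foot at (258,197) is aligned laterally with the ring.

Run:
```python
from h import *
np.set_printoptions(precision=4,suppress=True)
p,d,c=load("w4");m,ce=blob(mask(p,"white"),(257,165),15)
k=max(cv2.findContours(m.astype(np.uint8),cv2.RETR_EXTERNAL,cv2.CHAIN_APPROX_NONE)[0],key=cv2.contourArea)
k=k[k[:,0,1]<178];e=cv2.fitEllipse(k);print(e,plane(c,e[0],.07))
r,ax,zt,_=captop("w4",(.559,.223));print("red",plane(c,r,.136),ax,zt)
```

```text
((256.37432861328125, 164.6485137939453), (47.951560974121094, 53.108985900878906), 92.39185333251953) [[0.5526 0.164  0.07  ]]
red [[0.5591 0.2233 0.136 ]] (42.6050910949707, 43.686607360839844) 0.1368603427304359
```

Request:
jog_arm(offsets={"dx": [0.0012,0.0012,0.0012,0.0012,0.0012,0.0012,0.0012,0.0012],"dy": [0,0,0,0,0,0,0,0],"dz": [0.05,0.1,0.1333,0.1533,0.1633,0.1733,0.1833,0.19],"wx": [0,0,0,0,0,0,0,0],"wy": [0,0,0,0,0,0,0,0],"wz": [0,0,0,0,0,0,0,0],"finger_gap": [0,0,0,0,0,0,0,0]})

```text
clock: 6.1
eef_pos: [0.5532, 0.1635, 0.1424]
tool_rot: [2.362, 2.07, 0.001]
contact_force: [0.0, 0.3, 0.3]
gripper_width: 0.384
finger_force: 45.0
```

In the tool's units: 0.043 m / 0.6 = 0.0717, -0.0006 m / 0.6 = -0.001.

Request:
jog_arm(offsets={"dx": [-0.002,-0.002,-0.002,-0.002,-0.002,-0.002,-0.002,-0.002,-0.002],"dy": [-0.001,-0.001,-0.001,-0.001,-0.001,-0.001,-0.001,-0.001,-0.001],"dz": [0.0083,0.02,0.0317,0.0433,0.055,0.0633,0.0683,0.0717,0.0717],"wx": [0,0,0,0,0,0,0,0,0],"wy": [0,0,0,0,0,0,0,0,0],"wz": [0,0,0,0,0,0,0,0,0],"finger_gap": [0,0,0,0,0,0,0,0,0]})

```text
clock: 6.85
eef_pos: [0.5519, 0.1626, 0.0989]
tool_rot: [-2.362, -2.071, 0.001]
contact_force: [-0.7, -0.0, -0.7]
gripper_width: 0.388
finger_force: 45.0
```

In the tool's units: 0.003 m / 0.6 = 0.005, 0.002 m / 0.6 = 0.0033.

Request:
jog_arm(offsets={"dx": [0,0,0,0],"dy": [0,0,0,0],"dz": [0.0017,0.0033,0.005,0.005],"wx": [0,0,0,0],"wy": [0,0,0,0],"wz": [0,0,0,0],"finger_gap": [0,0,0,0]})

```text
clock: 7.18
eef_pos: [0.5524, 0.1627, 0.0969]
tool_rot: [2.362, 2.071, 0.001]
contact_force: [0.0, -0.6, 3.8]
gripper_width: 0.386
finger_force: 45.2
```

In the tool's units: -0.11 m / 0.6 = -0.1833, -0.1 m / 0.6 = -0.1667.

Request:
jog_arm(offsets={"dx": [0,0,0,0,0,0,0,0,0,0],"dy": [0,0,0,0,0,0,0,0,0,0],"dz": [0,0,0,0,-0.05,-0.1083,-0.1667,-0.1833,-0.1833,-0.1833],"wx": [0,0,0,0,0,0,0,0,0,0],"wy": [0,0,0,0,0,0,0,0,0,0],"wz": [0,0,0,0,0,0,0,0,0,0],"finger_gap": [1,1,1,1,1,1,1,1,1,1]})

```text
clock: 8.02
eef_pos: [0.5523, 0.1627, 0.2063]
tool_rot: [2.362, 2.071, 0.001]
contact_force: [-0.5, 0.8, -0.0]
gripper_width: 1.002
finger_force: 0.0
```

Run:
```python
from h import *
np.set_printoptions(precision=4,suppress=True)
snap("w5");s=arm.state();print(s["eef_pos"],s["contact_force"])
r,ax,zt,c=captop("w5",(.559,.223));W=plane(c,r,.136)[0];print("red",W,ax,zt)
r4,_,_,c4=captop("w4",(.559,.223));print(tri(c4,r4,c,r))
w,ax,zt,_=captop("w5",(.552,.162));print("white",plane(c,w,.136),ax,zt)
d=W-s["eef_pos"];d[2]=0;print(totool(d))
```

```text
[0.5516 0.1625 0.2053] [-0.0741 -0.6067 -0.1175]
red [0.559  0.2234 0.136 ] (52.3624267578125, 53.62377166748047) 0.136818833524634
(array([0.559 , 0.2229, 0.1288]), np.float64(6.1651462716956e-05))
white [[0.5525 0.1634 0.136 ]] (47.05073928833008, 48.43466567993164) 0.13672267539117233
[ 0.0614 -0.0006 -0.    ]
```

White is seated, with its top at 0.1367, the same as red's. Next is the red tube.

In the tool's units: 0.107 m / 0.6 = 0.1783, 0.1 m / 0.6 = 0.1667.

Request:
jog_arm(offsets={"dx": [0.05,0.0917,0.1017,0.1017,0.1017,0.1017,0.1017,0.1017,0.1017,0.1017],"dy": [0,0,0,0,0,0,0,0,0,0],"dz": [0,0,0.0333,0.0833,0.1333,0.1667,0.1783,0.1783,0.1783,0.1783],"wx": [0,0,0,0,0,0,0,0,0,0],"wy": [0,0,0,0,0,0,0,0,0,0],"wz": [0,0,0,0,0,0,0,0,0,0],"finger_gap": [1,1,1,1,1,1,1,1,1,1]})

```text
clock: 8.9
eef_pos: [0.5609, 0.2232, 0.1004]
tool_rot: [2.362, 2.071, 0.002]
contact_force: [-0.1, -0.3, 1.5]
gripper_width: 0.999
finger_force: 0.0
```

Request:
jog_arm(offsets={"dx": [0,0,0,0,0,0],"dy": [0,0,0,0,0,0],"dz": [0,0,0,0,0,0],"wx": [0,0,0,0,0,0],"wy": [0,0,0,0,0,0],"wz": [0,0,0,0,0,0],"finger_gap": [0,0,0,0,0,0]}, clamp_n=45)

```text
clock: 9.4
eef_pos: [0.5602, 0.2231, 0.0998]
tool_rot: [2.362, 2.071, 0.001]
contact_force: [-1.4, 0.4, 5.6]
gripper_width: 0.387
finger_force: 44.3
```

In the tool's units: -0.16 m / 0.6 = -0.2667, -0.15 m / 0.6 = -0.25.

Request:
jog_arm(offsets={"dx": [0,0,0,0,0,0,0,0],"dy": [0,0,0,0,0,0,0,0],"dz": [-0.0167,-0.0417,-0.075,-0.125,-0.1833,-0.25,-0.2667,-0.2667],"wx": [0,0,0,0,0,0,0,0],"wy": [0,0,0,0,0,0,0,0],"wz": [0,0,0,0,0,0,0,0],"finger_gap": [0,0,0,0,0,0,0,0]})

```text
clock: 10.07
eef_pos: [0.5618, 0.2236, 0.2635]
tool_rot: [2.36, 2.069, 0.009]
contact_force: [0.1, 0.1, -0.6]
gripper_width: 0.389
finger_force: 45.0
```

Request:
jog_arm(offsets={"dx": [-0.05,-0.1,-0.15,-0.2,-0.25,-0.3,-0.35,-0.4,-0.45,-0.5,-0.55,-0.6],"dy": [0.005,0.01,0.015,0.02,0.025,0.03,0.035,0.04,0.045,0.05,0.055,0.06],"dz": [0,0,0,0,0,0,0,0,0,0,0,0],"wx": [0,0,0,0,0,0,0,0,0,0,0,0],"wy": [0,0,0,0,0,0,0,0,0,0,0,0],"wz": [0.0382,0.0764,0.1146,0.1528,0.191,0.2292,0.2674,0.3056,0.3438,0.382,0.4202,0.4584],"finger_gap": [0,0,0,0,0,0,0,0,0,0,0,0]})

```text
clock: 11.07
eef_pos: [0.5477, -0.1397, 0.258]
tool_rot: [-3.141, 0.01, 0.003]
contact_force: [0.2, -0.3, -1.0]
gripper_width: 0.387
finger_force: 44.9
```

Run:
```python
from h import *
s=arm.state();print(s["eef_pos"],s["tool_rot"],totool(np.array([.5472,-.1873,s["eef_pos"][2]])-s["eef_pos"]))
```

```text
[ 0.54773577 -0.13974735  0.25799162] [-3.14074510e+00  9.73093172e-03  3.13980564e-03] [-2.41141015e-04  4.75550450e-02 -3.87362832e-05]
```

In the tool's units: 0.0485 m / 0.6 = 0.0808, 0.044 m / 0.6 = 0.0733, 0.085 rad / 3.1416 = 0.0271.

Request:
jog_arm(offsets={"dx": [-0.0017,-0.0017,-0.0017,-0.0017,-0.0017,-0.0017],"dy": [0.0417,0.0733,0.0808,0.0808,0.0808,0.0808],"dz": [0,0,0,0,0,0],"wx": [0,0,0,0,0,0],"wy": [0,0,0,0,0,0],"wz": [0.0159,0.0271,0.0271,0.0271,0.0271,0.0271],"finger_gap": [0,0,0,0,0,0]})

```text
clock: 11.57
eef_pos: [0.5475, -0.1859, 0.2589]
tool_rot: [-3.138, 0.131, 0.001]
contact_force: [0.7, 0.2, -1.0]
gripper_width: 0.386
finger_force: 45.0
```

Run:
```python
from h import *
snap("w6")
s=arm.state();print(s["eef_pos"],s["tool_rot"],totool(np.array([.5472,-.1873,s["eef_pos"][2]])-s["eef_pos"]))
```

```text
[ 0.5476267  -0.18577078  0.25908143] [-3.13835201e+00  1.30979959e-01  7.74224230e-04] [-2.97795294e-04  1.55945530e-03 -6.07239776e-07]
```

View pics/w6.png

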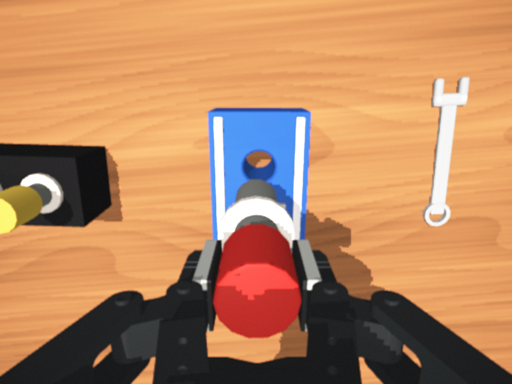

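The block's hole is at (259,165), with the tube's foot at (257,192) just above and in line with it.

In the tool's units: 0.114 m / 0.6 = 0.19, 0.0015 m / 0.6 = 0.0025.

Request:
jog_arm(offsets={"dx": [-0.0005,-0.0005,-0.0005,-0.0005,-0.0005,-0.0005,-0.0005,-0.0005,-0.0005],"dy": [0.0025,0.0025,0.0025,0.0025,0.0025,0.0025,0.0025,0.0025,0.0025],"dz": [0.05,0.1,0.1333,0.1533,0.1633,0.1733,0.1833,0.19,0.19],"wx": [0,0,0,0,0,0,0,0,0],"wy": [0,0,0,0,0,0,0,0,0],"wz": [0,0,0,0,0,0,0,0,0],"finger_gap": [0,0,0,0,0,0,0,0,0]})

```text
clock: 12.37
eef_pos: [0.5472, -0.1883, 0.145]
tool_rot: [-3.139, 0.133, 0.0]
contact_force: [-0.3, -0.0, -1.2]
gripper_width: 0.392
finger_force: 45.0
```

In the tool's units: 0.0435 m / 0.6 = 0.0725, 0.041 m / 0.6 = 0.0683.

Request:
jog_arm(offsets={"dx": [0,0,0,0,0,0,0,0,0],"dy": [-0.0013,-0.0013,-0.0013,-0.0013,-0.0013,-0.0013,-0.0013,-0.0013,-0.0013],"dz": [0.0083,0.02,0.0317,0.0433,0.055,0.0633,0.0683,0.0725,0.0725],"wx": [0,0,0,0,0,0,0,0,0],"wy": [0,0,0,0,0,0,0,0,0],"wz": [0,0,0,0,0,0,0,0,0],"finger_gap": [0,0,0,0,0,0,0,0,0]})

```text
clock: 13.12
eef_pos: [0.5471, -0.1876, 0.1013]
tool_rot: [-3.138, 0.134, 0.001]
contact_force: [0.0, 0.3, -0.9]
gripper_width: 0.386
finger_force: 45.0
```

Request:
jog_arm(offsets={"dx": [0,0,0,0],"dy": [0,0,0,0],"dz": [0.0017,0.0033,0.005,0.005],"wx": [0,0,0,0],"wy": [0,0,0,0],"wz": [0,0,0,0],"finger_gap": [0,0,0,0]})

```text
clock: 13.45
eef_pos: [0.5477, -0.1878, 0.0998]
tool_rot: [3.138, -0.134, 0.002]
contact_force: [-2.4, 1.2, 7.4]
gripper_width: 0.392
finger_force: 46.1
```

In the tool's units: -0.1 m / 0.6 = -0.1667, -0.09 m / 0.6 = -0.15.

Request:
jog_arm(offsets={"dx": [0,0,0,0,0,0,-0.05,-0.1083,-0.15,-0.15,-0.15],"dy": [0,0,0,0,0,0,0,0,0,0,0],"dz": [0,0,0,0,-0.05,-0.1083,-0.1667,-0.1667,-0.1667,-0.1667,-0.1667],"wx": [0,0,0,0,0,0,0,0,0,0,0],"wy": [0,0,0,0,0,0,0,0,0,0,0],"wz": [0,0,0,0,0,0,0,0,0,0,0],"finger_gap": [1,1,1,1,1,1,1,1,1,1,1]})

```text
clock: 14.37
eef_pos: [0.457, -0.1801, 0.1993]
tool_rot: [3.138, -0.135, 0.001]
contact_force: [0.1, -0.6, 0.8]
gripper_width: 1.001
finger_force: 0.0
```

Run:
```python
from h import *
np.set_printoptions(precision=4,suppress=True)
snap("w7");s=arm.state();print(s["eef_pos"],s["tool_rot"])
r,ax,zt,c=captop("w7",(.547,-.188));print("red",plane(c,r,.136),ax,zt)
R=[]
for f in("w1","w7"):
    p,d,c=load(f);Z=zmap(c,d);t=(Z[...,2]>.120)&(Z[...,2]<.15)&(abs(Z[...,0]-.445)<.04)&(abs(Z[...,1]+.18)<.03)
    k=max(cv2.findContours(t.astype(np.uint8),cv2.RETR_EXTERNAL,cv2.CHAIN_APPROX_NONE)[0],key=cv2.contourArea)
    q=cv2.minAreaRect((plane(c,k[:,0],.128)[:,:2]*1000).astype(np.float32));print(f,np.median(Z[t][:,2]),q,k[:,0].min(0),k[:,0].max(0))
    e=cv2.minAreaRect(k)[0];R+=[c,e]
print(tri(*R))
d=np.array([q[0][0]/1e3,q[0][1]/1e3,s["eef_pos"][2]])-s["eef_pos"];print(totool(d))
```

```text
[ 0.458  -0.1803  0.1992] [ 3.1383 -0.1346  0.0018]
red [[ 0.5476 -0.1873  0.136 ]] (56.63467025756836, 60.70151138305664) 0.13683207322739854
w1 0.12798383881227926 ((442.54620361328125, -177.99908447265625), (13.11357593536377, 35.99839401245117), 84.93441009521484) [238 250] [251 282]
w7 0.12816231081452983 ((441.2160339355469, -178.46234130859375), (13.462706565856934, 34.6092414855957), 85.02682495117188) [247 203] [266 249]
(array([ 0.439 , -0.1779,  0.1215]), np.float64(0.0008101831104615749))
[-0.0169 -0.0004 -0.    ]
```

View pics/w7.png

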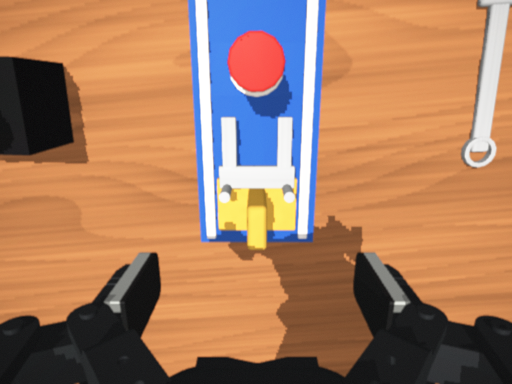

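The red cap is at (257,62), the prongs at (229..285,142), and the tab around (256,225). The tab's centre is at (0.441,-0.1785).

In the tool's units: 0.101 m / 0.6 = 0.1683, 0.097 m / 0.6 = 0.1617.

Request:
jog_arm(offsets={"dx": [-0.0275,-0.0275,-0.0275,-0.0275,-0.0275,-0.0275,-0.0275],"dy": [0,0,0,0,0,0,0],"dz": [0.0333,0.0833,0.1333,0.1617,0.1683,0.1683,0.1683],"wx": [0,0,0,0,0,0,0],"wy": [0,0,0,0,0,0,0],"wz": [0,0,0,0,0,0,0],"finger_gap": [1,1,1,1,1,1,1]})

```text
clock: 15.0
eef_pos: [0.4422, -0.179, 0.0983]
tool_rot: [3.139, -0.133, 0.001]
contact_force: [0.1, 0.3, -0.1]
gripper_width: 1.003
finger_force: 0.0
```

Request:
jog_arm(offsets={"dx": [0,0,0,0,0,0,0],"dy": [0,0,0,0,0,0,0],"dz": [0,0,0,0,0,0,0],"wx": [0,0,0,0,0,0,0],"wy": [0,0,0,0,0,0,0],"wz": [0,0,0,0,0,0,0],"finger_gap": [0,0,0,0,0,0,0]}, clamp_n=30)

```text
clock: 15.58
eef_pos: [0.4414, -0.1786, 0.0981]
tool_rot: [3.139, -0.134, 0.001]
contact_force: [-0.9, 0.8, 4.8]
gripper_width: 0.158
finger_force: 31.7
```

In the tool's units: 0.05 m / 0.6 = 0.0833, 0.048 m / 0.6 = 0.08.

Request:
jog_arm(offsets={"dx": [0.0067,0.0167,0.0267,0.0367,0.0467,0.0567,0.0667,0.075,0.08,0.0833,0.0833],"dy": [0,0,0,0,0,0,0,0,0,0,0],"dz": [0,0,0,0,0,0,0,0,0,0,0],"wx": [0,0,0,0,0,0,0,0,0,0,0],"wy": [0,0,0,0,0,0,0,0,0,0,0],"wz": [0,0,0,0,0,0,0,0,0,0,0],"finger_gap": [0,0,0,0,0,0,0,0,0,0,0]})

```text
clock: 16.5
eef_pos: [0.4918, -0.183, 0.0981]
tool_rot: [3.139, -0.134, 0.001]
contact_force: [0.1, 0.8, 5.0]
gripper_width: 0.161
finger_force: 31.8
```

Request:
jog_arm(offsets={"dx": [0.0033,0.005,0.0067,0.0083,0.0083],"dy": [0,0,0,0,0],"dz": [0,0,0,0,0],"wx": [0,0,0,0,0],"wy": [0,0,0,0,0],"wz": [0,0,0,0,0],"finger_gap": [0,0,0,0,0]})

```text
clock: 16.92
eef_pos: [0.4954, -0.1833, 0.0981]
tool_rot: [3.138, -0.134, -0.002]
contact_force: [-4.8, 0.6, 8.5]
gripper_width: 0.156
finger_force: 32.5
```

In the tool's units: 0.002 m / 0.6 = 0.0033, 0.001 m / 0.6 = 0.0017.

Request:
jog_arm(offsets={"dx": [0.0017,0.0033,0.0033,0.0033],"dy": [0,0,0,0],"dz": [0,0,0,0],"wx": [0,0,0,0],"wy": [0,0,0,0],"wz": [0,0,0,0],"finger_gap": [0,0,0,0]})

```text
clock: 17.25
eef_pos: [0.4955, -0.1833, 0.0981]
tool_rot: [3.138, -0.135, -0.007]
contact_force: [-12.4, 0.8, 15.9]
gripper_width: 0.157
finger_force: 33.5
```

The keeper is firmly at its stop. I'll relieve the push, release and check.

In the tool's units: -0.1 m / 0.6 = -0.1667, -0.09 m / 0.6 = -0.15.

Request:
jog_arm(offsets={"dx": [-0.0033,-0.0042,-0.0042,-0.0042,-0.0042,-0.0042,-0.0042,-0.0042,-0.0042,-0.0042,-0.0042],"dy": [0,0,0,0,0,0,0,0,0,0,0],"dz": [0,0,0,0,0,0,-0.05,-0.1083,-0.15,-0.1667,-0.1667],"wx": [0,0,0,0,0,0,0,0,0,0,0],"wy": [0,0,0,0,0,0,0,0,0,0,0],"wz": [0,0,0,0,0,0,0,0,0,0,0],"finger_gap": [0,0,1,1,1,1,1,1,1,1,1]})

```text
clock: 18.17
eef_pos: [0.4969, -0.184, 0.2]
tool_rot: [3.137, -0.134, 0.006]
contact_force: [0.4, -0.5, -0.1]
gripper_width: 0.999
finger_force: 0.0
```

Run:
```python
from h import *
np.set_printoptions(precision=4,suppress=True)
snap("w8");s=arm.state();print(s["eef_pos"],s["tool_rot"])
r,ax,zt,c=captop("w8",(.547,-.188));W=plane(c,r,.136)[0];print("red",W,ax,zt)
p,d,c=load("w8");Z=zmap(c,d);t=(Z[...,2]>.120)&(Z[...,2]<.15)&(abs(Z[...,0]-.493)<.025)&(abs(Z[...,1]+.18)<.03)
k=max(cv2.findContours(t.astype(np.uint8),cv2.RETR_EXTERNAL,cv2.CHAIN_APPROX_NONE)[0],key=cv2.contourArea)
q=cv2.minAreaRect((plane(c,k[:,0],.128)[:,:2]*1000).astype(np.float32));print(q,"dist to cap",np.hypot(*(W[:2]-np.array(q[0])/1e3)))
d=W-s["eef_pos"];d[2]=0;print(totool(d))
```

```text
[ 0.496  -0.1835  0.1981] [ 3.1381 -0.1338  0.0022]
red [ 0.5478 -0.1873  0.136 ] (52.8952751159668, 54.17753601074219) 0.13676447286443316
((495.1203308105469, -183.01414489746094), (13.273212432861328, 34.897216796875), 85.04654693603516) dist to cap 0.052888860779197654
[ 0.052  -0.0006  0.0001]
```

View pics/w8.png

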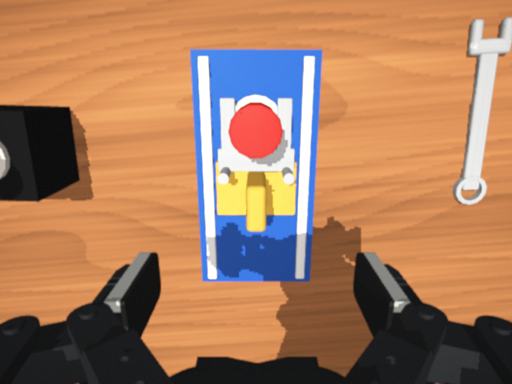

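The keeper is home: the tab is 52.9 mm short of the cap and the prongs lie either side of the neck (226..286,110). The red cap is at (256,130).

In the tool's units: 0.098 m / 0.6 = 0.1633, 0.088 m / 0.6 = 0.1467.

Request:
jog_arm(offsets={"dx": [0.05,0.0833,0.0862,0.0862,0.0862,0.0862,0.0862,0.0862,0.0862],"dy": [0,0,-0.0008,-0.0008,-0.0008,-0.0008,-0.0008,-0.0008,-0.0008],"dz": [0,0,0.05,0.1,0.1467,0.1633,0.1633,0.1633,0.1633],"wx": [0,0,0,0,0,0,0,0,0],"wy": [0,0,0,0,0,0,0,0,0],"wz": [0,0,0,0,0,0,0,0,0],"finger_gap": [1,1,1,1,1,1,1,1,1]})

```text
clock: 18.97
eef_pos: [0.5478, -0.1876, 0.1009]
tool_rot: [3.138, -0.134, 0.002]
contact_force: [0.6, -0.3, 0.1]
gripper_width: 1.002
finger_force: 0.0
```

Request:
jog_arm(offsets={"dx": [0,0,0,0,0,0],"dy": [0,0,0,0,0,0],"dz": [0,0,0,0,0,0],"wx": [0,0,0,0,0,0],"wy": [0,0,0,0,0,0],"wz": [0,0,0,0,0,0],"finger_gap": [0,0,0,0,0,0]}, clamp_n=60)

```text
clock: 19.47
eef_pos: [0.5474, -0.1874, 0.1006]
tool_rot: [3.138, -0.134, 0.001]
contact_force: [-1.8, -0.1, 6.2]
gripper_width: 0.379
finger_force: 59.1
```

Request:
jog_arm(offsets={"dx": [0,0,0,0,0],"dy": [0,0,0,0,0],"dz": [-0.0033,-0.0067,-0.01,-0.0133,-0.0133],"wx": [0,0,0,0,0],"wy": [0,0,0,0,0],"wz": [0,0,0,0,0],"finger_gap": [0,0,0,0,0]})

```text
clock: 19.88
eef_pos: [0.5469, -0.1871, 0.1078]
tool_rot: [-3.139, 0.134, 0.001]
contact_force: [0.3, -0.6, -5.4]
gripper_width: 0.387
finger_force: 59.9
```

In the tool's units: -0.006 m / 0.6 = -0.01, -0.0055 m / 0.6 = -0.0092.

Request:
jog_arm(offsets={"dx": [0,0,0,0,0],"dy": [0,0,0,0,0],"dz": [-0.0033,-0.0067,-0.0092,-0.01,-0.01],"wx": [0,0,0,0,0],"wy": [0,0,0,0,0],"wz": [0,0,0,0,0],"finger_gap": [0,0,0,0,0]})

```text
clock: 20.3
eef_pos: [0.5468, -0.1871, 0.1135]
tool_rot: [-3.138, 0.134, 0.001]
contact_force: [0.9, -1.0, -9.9]
gripper_width: 0.382
finger_force: 60.4
```

Request:
jog_arm(offsets={"dx": [0,0,0,0],"dy": [0,0,0,0],"dz": [0,0,0,0],"wx": [0,0,0,0],"wy": [0,0,0,0],"wz": [0,0,0,0],"finger_gap": [0,0,0,0]})

```text
clock: 20.63
eef_pos: [0.5468, -0.1871, 0.1136]
tool_rot: [-3.139, 0.134, 0.001]
contact_force: [-1.1, -0.5, -10.7]
gripper_width: 0.382
finger_force: 60.4
```

Request:
jog_arm(offsets={"dx": [0,0,0,0],"dy": [0,0,0,0],"dz": [0,0,0,0],"wx": [0,0,0,0],"wy": [0,0,0,0],"wz": [0,0,0,0],"finger_gap": [0,0,0,0]})

```text
clock: 20.97
eef_pos: [0.5469, -0.1871, 0.1137]
tool_rot: [-3.139, 0.134, 0.001]
contact_force: [-1.3, -0.8, -10.1]
gripper_width: 0.383
finger_force: 60.4
```

The pull held at about 10 N for more than 0.6 s. I'll lower the tube.

The rows are not in the units I measure in: shifts go in shares of 0.6 m and turns go in shares of 180 degrees. I convert before sending: 0.0147 m / 0.6 = 0.0245, 0.0142 m / 0.6 = 0.0237.

Request:
jog_arm(offsets={"dx": [0,0,0,0,0,0,0,0],"dy": [0,0,0,0,0,0,0,0],"dz": [0.0033,0.0083,0.0133,0.0183,0.0217,0.0237,0.0245,0.0245],"wx": [0,0,0,0,0,0,0,0],"wy": [0,0,0,0,0,0,0,0],"wz": [0,0,0,0,0,0,0,0],"finger_gap": [0,0,0,0,0,0,0,0]})

```text
clock: 21.63
eef_pos: [0.5478, -0.1875, 0.1005]
tool_rot: [3.138, -0.134, 0.003]
contact_force: [-3.9, 1.1, 8.7]
gripper_width: 0.386
finger_force: 62.4
```

Pressing 8.7 N at the same z as before the lift means it is seated. I'll release, retreat and check.

In the tool's units: -0.12 m / 0.6 = -0.2, -0.1 m / 0.6 = -0.1667.

Request:
jog_arm(offsets={"dx": [0,0,0,0,0,0,0,0,-0.0667,-0.0833,-0.0833,-0.0833],"dy": [0,0,0,0,0,0,0,0,0,0,0,0],"dz": [0,0,0,0,0,-0.05,-0.1083,-0.1667,-0.2,-0.2,-0.2,-0.2],"wx": [0,0,0,0,0,0,0,0,0,0,0,0],"wy": [0,0,0,0,0,0,0,0,0,0,0,0],"wz": [0,0,0,0,0,0,0,0,0,0,0,0],"finger_gap": [1,1,1,1,1,1,1,1,1,1,1,1]})

```text
clock: 22.63
eef_pos: [0.4974, -0.1831, 0.2195]
tool_rot: [3.138, -0.135, 0.002]
contact_force: [0.3, 1.6, -1.3]
gripper_width: 0.999
finger_force: 0.0
```

Run:
```python
from h import *
np.set_printoptions(precision=4,suppress=True)
snap("w9");s=arm.state();print(s["eef_pos"],s["contact_force"])
r,ax,zt,c=captop("w9",(.547,-.188));W=plane(c,r,.136)[0];print("red",W,ax,zt)
p,d,c=load("w9");Z=zmap(c,d);t=(Z[...,2]>.120)&(Z[...,2]<.15)&(abs(Z[...,0]-.493)<.025)&(abs(Z[...,1]+.18)<.03)
k=max(cv2.findContours(t.astype(np.uint8),cv2.RETR_EXTERNAL,cv2.CHAIN_APPROX_NONE)[0],key=cv2.contourArea)
q=cv2.minAreaRect((plane(c,k[:,0],.128)[:,:2]*1000).astype(np.float32));print(q,"dist",np.hypot(*(W[:2]-np.array(q[0])/1e3)))
p,_=vision.grab_frame("side");cv2.imwrite("pics/s9.png",cv2.resize(p[100:320,150:350,::-1],None,fx=2.7,fy=2.7,interpolation=2))
```

```text
[ 0.4977 -0.183   0.2189] [1.1953 0.0693 0.4313]
red [ 0.548  -0.1874  0.136 ] (48.556068420410156, 49.531009674072266) 0.1367838861355335
((494.9520568847656, -182.9895477294922), (13.5686674118042, 35.136783599853516), 85.04767608642578) dist 0.05326494996808503
```

View pics/s9.png

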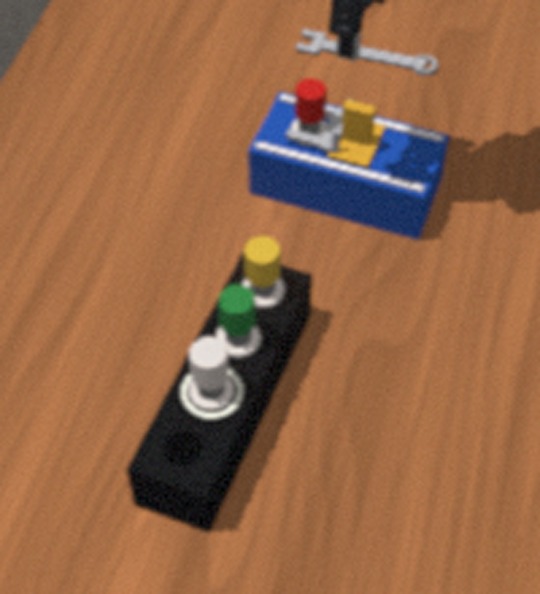

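The picture shows white seated in the ringed hole (210,370), red in the block (311,100) with the keeper home (358,130), and green and yellow untouched.

```bash
python3 -c "
from plant import arm, vision, hand_in;print(hand_in())"
```

```text
the job is handed in; nothing more can be done
None
```

The job is done and handed in at about 23 s: the white tube is in the ringed hole, the red tube is seated in the block with the keeper fully home, it held a pull of about 10 N for over half a second, and it was lowered back home and released.

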